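# Fit the dicing kit to the food processor

### The job

Get the food processor ready for dicing: set the dicing grid in the bowl with its lugs fully down in the slots of the rim, then put the slicing disc on the drive spindle above it, feeling for the angle at which it drops over the keys, until it sits fully home. Lower and turn the parts gently and never force them (a light press of a few newtons is enough, never more than 40); let go of both, and leave everything else on the worktop where it is.

Things in the scene. Friction and masses are not known exactly. Their poses are not given: they have to be found in the camera images.
- processor: Food processor, lid off, fixed. White motor base 190x190 mm, 75 mm high, steel dial on its front (-x); on it a clear round bowl, 156 mm outside, rim top 144 mm above the worktop, loop handle on its +y side out to 115 mm from the axis. Hollow below. Origin: on the bowl's axis at worktop level, z up.
- bowl_ledge (a point): Point on the bowl's axis at the height of the ledge inside the rim, 130 mm above the worktop, 14 mm below the rim top. Ledge 132 to 143 mm across; rim bore above it 143 mm. Axes as the processor's. The grid is home when its underside rests here, its x axis along this x axis.
- wide_slot (a point): Middle of the rim's wide slot: 75 mm from the axis along the processor's +x, at rim top (z 144 mm). 22.5 mm wide, 14 mm deep down to the ledge, open above, inward and outward. Two more slots, 12.5 mm wide and as deep, lie at +120 and -120 degrees from it about the axis. The grid's lugs have 1.25 mm play each side.
- spindle_tip (a point): Tip of the white drive spindle on the bowl's axis, 181 mm above the worktop. Below it a round nose: 4 mm thick here, 10.8 mm from 177 down to 171 mm. This point's axes are the processor's, not the spindle's.
- spindle_keys (a point): On the spindle's axis, 171 mm up: top of its cross of four keys (two crossed bars 7 mm thick, 30 mm long, the top 2 mm tapering to 5 by 28 mm) that reaches down to the shoulder of the 30 mm round shaft at 155 mm. The cross was left at any angle, NOT reported (this point's axes are the processor's); it repeats every 90 degrees. The motor holds it stiffly: it turns only under some 0.15 N m.
- dicing_grid: Dicing grid, 0.1 to 0.21 kg: white ring 140 mm outside, 124 inside, 22 high; steel blades in a sector (+-37 degrees) on its +x side, a 10 mm spoke on -x, open windows on +y and -y. Lugs out to 77 mm from the axis, 14 mm high from the underside: one 20 mm wide on +x, two 10 mm wide at +-120 degrees. Origin: centre of the underside, z up, lying flat.
- grid_collar (a point): Centre of the top of the grid's square collar, 22 mm above its underside, level with the ring. 46x46 mm outside, 36x36 mm open inside (the spindle passes). Its +y and -y faces stand free in the windows, 39 mm from collar to ring: grip it there, 46 mm wide, closing along the grid's y.
- slicing_disc: Slicing disc, 0.15 to 0.29 kg: steel disc 124 mm across, 4 mm thick, knife on top, black square hub 40x40 mm (faces across x and y) up to 33 mm. Origin: centre of the underside, z up, lying flat, hub up. Home: underside on the spindle's shoulder, 155 mm above the worktop, 3 mm clear of the grid; any of four quarter turns is right.
- disc_socket (a point): Mouth of the hub's socket, at the disc's origin. A cross along the disc's x and y, slots 9 mm wide, 32 mm long, 28 mm deep (1 mm play each side on the keys). The spindle's nose enters first and centres it. Until the slots meet the keys the disc stands on the cross, 16 mm too high; turned to the right angle it drops over them.
- apple: bystander: red apple, 72 mm, origin under its centre
- lemon: bystander: lemon, 76 x 56 x 55 mm, origin under its centre
- garlic: bystander: garlic bulb, 60 mm, origin under its centre
- peeler: bystander: blue-handled peeler, 170 x 25 x 18 mm, lying flat, origin under its centre, long along x
- tin: bystander: food tin, 76 mm wide, 58 mm high, origin under its centre
Things that resemble listed ones, but are neither listed nor needed, are in the scene too. Of the things shaped like the slicing_disc, the steel one is meant.

How it is judged (in metres and radians):
On the way, in this order (a step that is already met when the one before it is completed fails the run):
1. the dicing grid sits home in the bowl, lugs down in the rim slots, and is let go (horizontal distance between dicing_grid and processor below 0.003 m and z of dicing_grid in the frame of processor between 0.127 and 0.1325 m and angle between the x axis of dicing_grid and the x axis of processor, either way round below 0.04 rad and angle between dicing_grid's own z axis and vertical below 0.04 rad and contact force between dicing_grid and the fingers below 0.3 N), for 0.2 s.
2. the slicing disc sits home on the spindle above the grid, keys engaged, and is let go (horizontal distance between each of dicing_grid, slicing_disc and processor below 0.003 m and z of dicing_grid in the frame of processor between 0.127 and 0.1325 m and angle between the x axis of dicing_grid and the x axis of processor, either way round below 0.04 rad and angle between dicing_grid's own z axis and vertical below 0.04 rad and z of slicing_disc in the frame of processor between 0.152 and 0.158 m and angle between slicing_disc's own z axis and vertical below 0.05 rad and contact force between slicing_disc and the fingers below 0.3 N), for 0.2 s.
At the end, for the whole second after the job is handed in: Grid on the ledge: origin within 2.5 mm of 130 mm above the processor's, 3 mm of its axis, x axes within 0.04 rad, level within 0.04 rad. Disc on the shoulder, keys in its hub: origin within 3 mm of 155 mm above, 3 mm of the axis, level within 0.05 rad. Both released and at rest (all of step 2 and contact force between dicing_grid and the fingers below 0.3 N and linear speed of each of dicing_grid, slicing_disc below 0.02 m/s); the robot touches nothing.
It fails at once if the dicing grid is forced against the processor (over 40 N) (contact force between dicing_grid and processor above 40 N).
It fails at once if the slicing disc is forced against the spindle or processor (over 40 N) (contact force between slicing_disc and processor above 40 N).
It fails at once if the slicing disc is pressed onto the dicing grid's blades (over 40 N) (contact force between slicing_disc and dicing_grid above 40 N).
It fails at once if a bystander is pushed out of its place (over 30 mm) (distance of any of apple, lemon, garlic, peeler, tin from where it was at the start of the episode above 0.03 m).
It also fails if it takes over 69 s, if anything falls off the work surface, if the arm or the gripper's body presses on something with over 40 N, if the wrist force passes 120 N, or if a joint passes its speed limit or range.

### The arm

A 6-joint arm with a two-finger parallel gripper is mounted at the origin on a cart in front of the work surface, level with it; the furniture and walls round the work are solid. World frame = base frame: x ahead of the robot, y to its left, z up, the work surface at z = 0. Lengths are in m, angles in degrees, forces in N, time in s.
With the tool pointing down it reaches from about 0.4 to 0.825 m from the base axis. Payload 7 kg.
Tool frame: the origin (TCP) lies midway between the tips of the shut fingers; the grasp point (between the pads) lies 19 mm behind it; z points along the fingers, y is the line along which they close (so a half turn about z gives the same grasp; the last joint's range is limited). The gripper opens to 88 mm and grips with 3 to 60 N. Pads are 19 mm wide; open, the fingers measure 130 mm over their backs; the gripper's body (78 mm by 193 mm) begins 47 mm behind the grasp point.
Start: joints at [82.913, 20.546, 0.682, 0, -70.136, -16.507], TCP at [0.27, 0.619, 0.227] pointing down, gripper open.
Joint ranges: [-176.03, 176.03], [-82.01, 121.73], [-58.28, 71.71], [-173.87, 95.51], [-174.79, -0.11], [-173.66, 173.66]. Speed limits (degrees/s): [136.94, 136.94, 172.46, 180, 180, 180].

### API

Orientations are given as [roll, pitch, yaw] about the fixed x, y, z axes, in that order (R = Rz(yaw) Ry(pitch) Rx(roll)).
In Python, from plant import telemetry, viewer, workorder gives the robot as it stands. The module is installed in compiled form; this text tells all that it offers.
- The arm moves only by the tool carry_out, never from a script. Its argument "rows" is a list of rows, each a list of 6 numbers: the shift along the tool's x, y, z in m, then the turn, a rotation vector about the tool's x, y, z in rad. In form: [[tx, ty, tz, ax, ay, az], ...]. A call has 1 to 8 rows; each row is the pose to reach, as a shift and turn from the pose commanded when the call began, along the tool's axes at that moment; what a row does not reach only later rows make up. A row lasts 1/8 s, in which the tool goes at most 62.5 mm and 10.7 degrees, less where a joint would pass 70% of its speed; a pose out of reach is approached as far as the arm can. A call with a gripper value outside its range is refused whole. "grip" is the gripper's target within -1 to 1 (fully open at 1, half-way at 0, shut at -1), set as the call begins (left out, the last holds). The fingers move at their own pace and stop on an object; the grip force is fixed at half the most. Time passes only in rows, so rows that repeat a pose let the fingers close. It gives the time, the measured TCP pose, the force, the opening and the grip force at its end, in the units of the state.
- telemetry.get_obs(): the state, without advancing time (a new reading comes with each control period).
- viewer.snapshot(name): name is "side" or "top"; returns the picture (420x560x3 uint8, red, green, blue); there is no depth.
- viewer.camera_info(name): a dict with "intrinsics" (3x3 intrinsics, pixels), "k1" (the pictures are not rectified: a ray, as slopes to the right and down, at radius r is drawn at 1 + k1 r^2 times it, then the intrinsics apply), "extrinsics" (4x4, takes a point from camera to world coordinates). Camera axes: x right, y down, z forward; pixel columns grow to the right and rows downward; lengths in m; the calibration is good to about 2 mm. A picture is of the moment at which its call begins. camera_info takes no time and is no camera call.
- workorder.close_job(): hands the job in; it is judged then, once.
The state is a dict: "clock": time; "joint_pos": joint angles; "qvel": joint speeds; "tau": joint torques, N m; "tool_pos": TCP position; "orientation": TCP orientation; "force": force on the tool from outside, world axes, zero at the start; "moment": the same for the moment, N m; "opening": finger opening in m; "gripper_force": force on a finger pad.
Only numpy, scipy, OpenCV 4.12 (cv2) and the standard library are available. Lean on these libraries where they do the work, as an engineer would, in place of code of your own. Each camera call takes 0.05 s, during which the arm holds its last target. There are 200 camera calls.

## Working session

There is one attempt and no reset: what is moved stays moved. The work goes in short steps, Python scripts to look and compute and a tool call to move; the robot and the scene stay as the last step left them, time stands still between calls to the robot, and variables do not carry over. Pictures are saved under pics/ and viewed, at most 10 in all, crops included, and the job is handed in when it is done.

Besides the shell and the picture viewer there is one more tool, called after "Request:" by a JSON object that holds its "op" and its "data". carry_out: Moves the arm, as the interface text tells. Its arguments: {"type":"object","properties":{"rows":{"type":"array"},"grip":{"type":"number"}},"required":["rows"]}

```bash
mkdir -p pics; cat > h.py <<'E'
import numpy as np, cv2
from plant import telemetry, viewer, workorder
def snap(n,f):
    im=viewer.snapshot(n); cv2.imwrite(f,im[:,:,::-1]); return im
def ray(n,uv):
    c=viewer.camera_info(n); K=np.array(c['intrinsics'],float); T=np.array(c['extrinsics'],float)
    uv=np.array(uv,float).reshape(-1,1,2)
    d=np.array([c['k1'],0,0,0],float)
    p=cv2.undistortPointsIter(uv,K,d,None,None,(3,100,1e-10)).reshape(-1,2)
    D=np.c_[p,np.ones(len(p))]@T[:3,:3].T
    return T[:3,3],D
def onz(n,uv,z):
    o,D=ray(n,uv); return o+D*((z-o[2])/D[:,2])[:,None]
def proj(n,P):
    c=viewer.camera_info(n); K=np.array(c['intrinsics'],float); T=np.linalg.inv(np.array(c['extrinsics'],float))
    return cv2.projectPoints(np.array(P,float).reshape(-1,1,3),cv2.Rodrigues(T[:3,:3])[0],T[:3,3],K,np.array([c['k1'],0,0,0],float))[0].reshape(-1,2)
E
python3 - <<'E'
from h import *
for n in('top','side'):
    snap(n,f'pics/{n}0.png'); c=viewer.camera_info(n); print(n,np.round(c['intrinsics'],1).tolist(),c['k1'],np.round(c['extrinsics'],3).tolist())
print(telemetry.get_obs())
E
```

```text
top [[452.7, 0.0, 279.5], [0.0, 452.7, 209.5], [0.0, 0.0, 1.0]] -0.09793082475019721 [[0.022, -0.989, 0.147, 0.317], [-1.0, -0.023, -0.006, 0.069], [0.009, -0.147, -0.989, 1.358], [0.0, 0.0, 0.0, 1.0]]
side [[524.5, 0.0, 275.3], [0.0, 524.5, 211.1], [0.0, 0.0, 1.0]] -0.05741405989633732 [[0.931, -0.174, 0.321, -0.069], [-0.365, -0.417, 0.832, -1.488], [-0.011, -0.892, -0.451, 0.964], [0.0, 0.0, 0.0, 1.0]]
{'clock': 0.1, 'joint_pos': array([ 8.29118831e+01,  2.05879171e+01,  6.42434265e-01, -1.70000636e-02,
       -7.01363176e+01, -1.65056195e+01]), 'qvel': array([ 0.0434117 , -0.08922505,  0.08070759,  0.04547277,  0.04686274,
        0.03108787]), 'tau': array([-1.64334186e-03, -5.84162915e+01,  2.93750560e+01,  7.01557875e+00,
        1.01603186e-02, -5.76525213e-05]), 'tool_pos': array([0.2700396 , 0.61818495, 0.22573799]), 'orientation': array([ 1.79917029e+02, -7.91864811e-03, -2.35995184e+01]), 'force': array([ 0.46004813, -0.71256144,  0.00389367]), 'moment': array([0.03496937, 0.00666705, 0.05722023]), 'gripper_force': 0.0, 'opening': 0.08812311135683959}
```

View pics/top0.png

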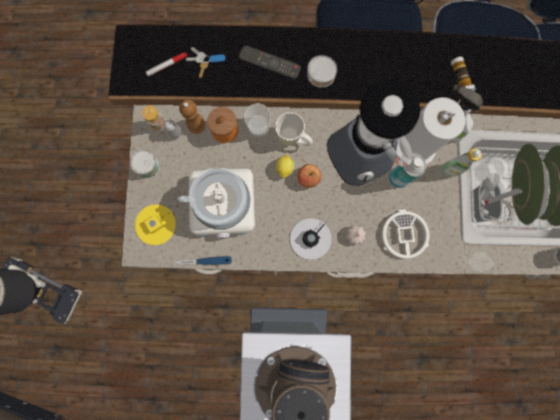

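View pics/side0.png

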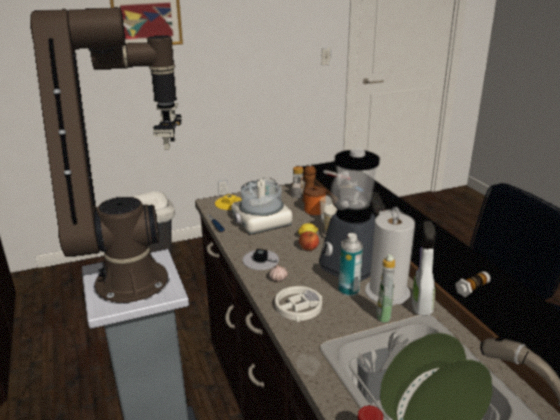

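The top view shows the processor at about (220,199), the grid at (405,236), the steel disc at (311,239) and the yellow decoy at (155,224). I'll enlarge these areas.

```bash
python3 - <<'E'
from h import *
im=np.mean([viewer.snapshot('top').astype(float) for _ in range(6)],0).astype(np.uint8); cv2.imwrite('pics/topavg.png',im[:,:,::-1])
def crop(cx,cy,w,h,s): return cv2.resize(im[cy-h:cy+h,cx-w:cx+w],None,fx=s,fy=s,interpolation=cv2.INTER_CUBIC)
a=crop(220,200,50,37,8); b=crop(405,236,33,37,8)[:, :]
cv2.imwrite('pics/c1.png',a[:,:,::-1])
c=np.hstack([crop(405,236,30,33,6),crop(311,239,30,33,6)]); cv2.imwrite('pics/c2.png',c[:,:,::-1])
print(telemetry.get_obs()['clock'])
E
```

```text
0.4
```

View pics/c1.png

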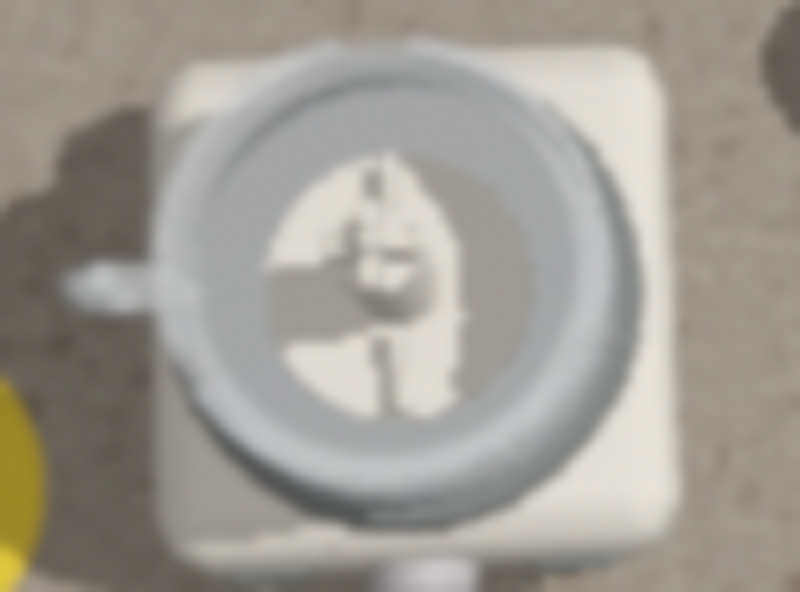

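View pics/c2.png

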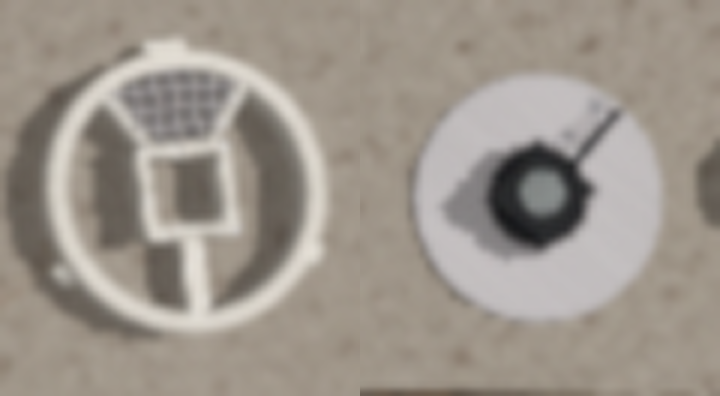

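Top view, up is +x and left is +y. The bowl rim is centred near (218.5,196.5) with the handle at left. The grid's wide lug points up and slightly left, and the disc hub is turned about 45°. Next I'll measure them.

```bash
python3 - <<'E'
from h import *
im=cv2.imread('pics/topavg.png')[:,:,::-1].astype(float)
for p in [(180,200),(196,178),(240,178),(405,215),(421,236),(380,236),(405,250),(325,250),(311,239),(345,250),(199,198),(219,230),(247,200)]: print(p,im[p[1],p[0]].astype(int), end=' ')
print()
hsv=cv2.cvtColor(im.astype(np.uint8),cv2.COLOR_RGB2HSV)
g=im.min(2)  # brightness by min channel
def edges(n,pts,zf):  # world
    return np.array([onz(n,[p],z)[0] for p,z in zip(pts,zf)])
def circ(P):
    from scipy.optimize import least_squares
    f=lambda v:np.hypot(P[:,0]-v[0],P[:,1]-v[1])-v[2]
    r=least_squares(f,[*P[:,:2].mean(0),.06],loss='soft_l1',f_scale=.001); return r.x,np.sqrt(np.mean(f(r.x)**2))
o=ray('top',[[0,0]])[0]
for name,box,thr,ch in (('grid',(372,200,438,268),165,'hi'),('disc',(285,212,338,266),150,'hi')):
    x0,y0,x1,y1=box; sub=cv2.resize(g[y0:y1,x0:x1],None,fx=8,fy=8,interpolation=cv2.INTER_CUBIC)
    m=(sub>thr).astype(np.uint8); cs,h=cv2.findContours(m,cv2.RETR_CCOMP,cv2.CHAIN_APPROX_NONE)
    for i in sorted(range(len(cs)),key=lambda i:-cv2.contourArea(cs[i]))[:6]:
        c=cs[i]; 
        if cv2.contourArea(c)<3000: continue
        uv=(c.reshape(-1,2)+.5)/8-.5+[x0,y0]
        for z in ((.022,.011) if name=='grid' else (.004,)):
            P=onz('top',uv,z); v,r=circ(P); rc=cv2.minAreaRect((P[:,:2]*1e4).astype(np.float32))
            print(name,h[0][i][3],cv2.contourArea(c),z,np.round(v,4),round(r,4),'rect',np.round(np.array(rc[0])/10,1),np.round(np.array(rc[1])/10,1),round(rc[2],1))
E
```

```text
(180, 200) [144 146 146] (196, 178) [185 185 183] (240, 178) [180 180 177] (405, 215) [126 121 120] (421, 236) [102  96  87] (380, 236) [104  97  89] (405, 250) [152 146 138] (325, 250) [195 191 191] (311, 239) [133 138 136] (345, 250) [159 149 137] (199, 198) [164 166 166] (219, 230) [183 179 170] (247, 200) [141 145 144] 
grid -1 110866.0 0.022 [ 0.4506 -0.3202  0.0708] 0.0015 rect [ 450.7 -320.3] [141.  142.6] 43.7
grid -1 110866.0 0.011 [ 0.4517 -0.3234  0.0714] 0.0015 rect [ 451.8 -323.5] [142.1 143.8] 43.7
grid 1 25001.5 0.022 [ 0.4465 -0.3506  0.0357] 0.0136 rect [ 443.3 -355.6] [ 50.  113.7] 77.8
grid 1 25001.5 0.011 [ 0.4476 -0.3541  0.036 ] 0.0137 rect [ 444.3 -359.1] [ 50.4 114.7] 77.8
grid 1 24375.5 0.022 [ 0.4391 -0.2899  0.0353] 0.0132 rect [ 436.5 -285.3] [111.7  47.5] 22.7
grid 1 24375.5 0.011 [ 0.4401 -0.2929  0.0356] 0.0133 rect [ 437.4 -288.2] [112.6  47.8] 22.7
grid 1 11923.0 0.022 [ 0.4939 -0.3142  0.0235] 0.0039 rect [ 492.4 -315.3] [37.8 61.2] 6.0
grid 1 11923.0 0.011 [ 0.4953 -0.3174  0.0236] 0.0039 rect [ 493.8 -318.4] [38.1 61.7] 6.0
grid 1 8543.0 0.022 [ 0.4507 -0.3201  0.0196] 0.0019 rect [ 450.  -319.8] [37.4 36.4] 6.9
grid 1 8543.0 0.011 [ 0.4518 -0.3233  0.0197] 0.002 rect [ 451.1 -323. ] [37.7 36.7] 6.9
disc -1 63921.5 0.004 [ 0.433  -0.0352  0.0617] 0.0177 rect [433.4 -35.6] [126.4 125.2] 49.3
```

```bash
python3 - <<'E'
from h import *
im=cv2.imread('pics/topavg.png')[:,:,::-1].astype(float)
g=im.min(2)
# hub
x0,y0,x1,y1=285,212,338,266; S=8
sub=cv2.resize(im[y0:y1,x0:x1],None,fx=S,fy=S,interpolation=cv2.INTER_CUBIC).max(2)
cs,_=cv2.findContours((sub<75).astype(np.uint8),cv2.RETR_EXTERNAL,cv2.CHAIN_APPROX_NONE)
c=max(cs,key=cv2.contourArea); P=onz('top',(c.reshape(-1,2)+.5)/S-.5+[x0,y0],.033)
print('hub',[np.round(np.array(v)/10,1) for v in cv2.minAreaRect((P[:,:2]*1e4).astype(np.float32))])
# base: cream = warm bright ; subpixel line edges by max gradient along scan lines
def edge(p0,d,n,sgn):
    t=np.arange(0,n,.1); q=np.array(p0)+np.outer(t,d)
    v=cv2.remap(cv2.GaussianBlur(g,(0,0),.7).astype(np.float32),q[:,0].astype(np.float32)[None],q[:,1].astype(np.float32)[None],cv2.INTER_CUBIC)[0]
    k=np.argmax(sgn*np.gradient(v)); return q[k]
def line(uv,z):
    P=onz('top',uv,z)[:,:2]; vx,vy,a,b=cv2.fitLine((P*1e3).astype(np.float32),cv2.DIST_HUBER,0,.01,.01).ravel(); return np.degrees(np.arctan2(vy,vx)),a,b
# crop coords: (220-50+X/8, 163+Y/8)
print('right z0',line([edge((249,y),(1,0),11,-1) for y in range(178,226)],0))
print('left z75',line([edge((185,y),(1,0),10,1) for y in list(range(176,180))+list(range(215,228))],.075))
print('far z75',line([edge((x,164),(0,1),10,1) for x in list(range(196,206))+list(range(228,246))],.075))
print('front',line([edge((x,240),(0,-1),12,1) for x in list(range(196,214))+list(range(234,248))],0))
hs=cv2.cvtColor(im.astype(np.uint8),cv2.COLOR_RGB2HSV)
# bowl mask: bluish (b>=r)
x0,y0,x1,y1=175,160,255,235
s=cv2.resize(im[y0:y1,x0:x1],None,fx=S,fy=S,interpolation=cv2.INTER_CUBIC)
d=s[:,:,2]-s[:,:,0]; cv2.imwrite('pics/bd.png',np.clip(128+d*6,0,255).astype(np.uint8)[:,:])
side=np.mean([viewer.snapshot('side').astype(float) for _ in range(4)],0).astype(np.uint8); cv2.imwrite('pics/sideavg.png',side[:,:,::-1])
a=cv2.resize(side[165:240,215:305],None,fx=8,fy=8,interpolation=cv2.INTER_CUBIC)
cv2.imwrite('pics/sc.png',a[:,:,::-1])
b=np.clip(128+d*6,0,255).astype(np.uint8); b=cv2.cvtColor(b,cv2.COLOR_GRAY2RGB)
h=max(a.shape[0],b.shape[0]); f=lambda q:cv2.copyMakeBorder(q,0,h-q.shape[0],0,0,cv2.BORDER_CONSTANT)
cv2.imwrite('pics/pair.png',cv2.resize(np.hstack([f(a),f(b)])[:,:,::-1],None,fx=.58,fy=.58))
E
```

```text
hub [array([431.8, -31. ]), array([45.5, 47.5]), np.float64(3.0)]
right z0 (np.float32(3.4171436), np.float32(558.993), np.float32(140.49844))
left z75 (np.float32(2.9719374), np.float32(505.99722), np.float32(320.72934))
far z75 (np.float32(-86.359886), np.float32(622.5941), np.float32(242.0615))
front (np.float32(-85.240265), np.float32(445.99966), np.float32(235.38089))
```

View pics/pair.png

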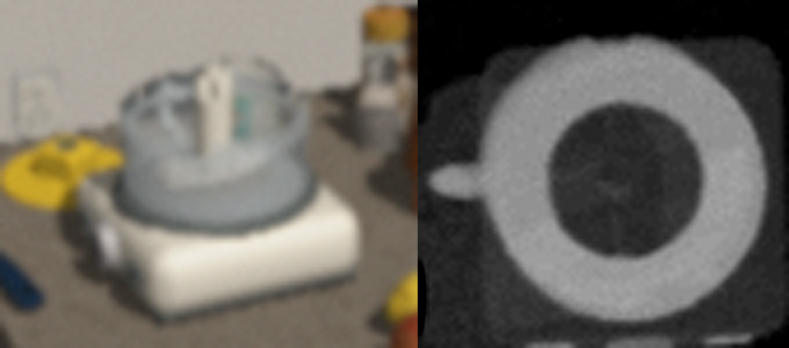

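In the side crop the spindle tip is at about (260.9,180); in the blue-difference crop the bowl's outline is clear. I'll fit the bowl's axis.

```bash
python3 - <<'E'
from h import *
from scipy.optimize import least_squares
im=cv2.imread('pics/topavg.png')[:,:,::-1].astype(np.float32)
S=8;x0,y0,x1,y1=175,160,255,235
s=cv2.resize(cv2.GaussianBlur(im,(0,0),.6)[y0:y1,x0:x1],None,fx=S,fy=S,interpolation=cv2.INTER_CUBIC); d=s[:,:,2]-s[:,:,0]
for thr in (-3,-1,0):
  cs,h=cv2.findContours((d>thr).astype(np.uint8),cv2.RETR_CCOMP,cv2.CHAIN_APPROX_NONE)
  i=max(range(len(cs)),key=lambda i:cv2.contourArea(cs[i])); uv=(cs[i].reshape(-1,2)+.5)/S-.5+[x0,y0]
  P=onz('top',uv,.144)[:,:2]; c0=P.mean(0)
  for _ in range(5):
    a=np.degrees(np.arctan2(*(P-c0).T[::-1])); k=(a>-45)&(a<130)&~((a>78)&(a<108))
    f=lambda v:np.hypot(*(P[k]-v[:2]).T)-.078
    r=least_squares(f,c0,loss='soft_l1',f_scale=.001); c0=r.x
  f2=lambda v:np.hypot(*(P[k]-v[:2]).T)-v[2]
  r2=least_squares(f2,[*c0,.078],loss='soft_l1',f_scale=.001).x
  H=P[(a>80)&(a<106)]; H=H[np.hypot(*(H-c0).T)>.1]
  print(thr,c0,np.std(f(c0)),r2)
  ins=[j for j in range(len(cs)) if h[0][j][3]==i and cv2.contourArea(cs[j])>3000]
  for j in ins:
    Q=(cs[j].reshape(-1,2)+.5)/S-.5+[x0,y0]; e=cv2.fitEllipse(Q.astype(np.float32)); print(' inner',e[0],onz('top',[e[0]],.075),onz('top',[e[0]],.085))
for uv in ([260.9,180.],[260.4,179.5]): print('side tip',onz('side',[uv],.181))
print('top tip',onz('top',[[216.8,199.9]],.181))
# handle tip: extreme
for z in(.08,.1,.12): 
  P=onz('top',uv,z)
print(proj('top',[[*c0,.181],[*c0,.144]]),proj('side',[[*c0,.181]]))
# steel disc rim fit fixed r .062 with far-side z=.004
g=im.min(2);x0,y0,x1,y1=285,212,338,266
sub=cv2.resize(g[y0:y1,x0:x1],None,fx=S,fy=S,interpolation=cv2.INTER_CUBIC)
cs,_=cv2.findContours((sub>167).astype(np.uint8),cv2.RETR_EXTERNAL,cv2.CHAIN_APPROX_NONE);c=max(cs,key=cv2.contourArea)
P=onz('top',(c.reshape(-1,2)+.5)/S-.5+[x0,y0],.004)[:,:2]
print('disc',least_squares(lambda v:np.hypot(*(P-v[:2]).T)-v[2],[.433,-.0355,.062],loss='soft_l1',f_scale=.0005).x)
# hub corners by approxPoly
sub=cv2.resize(im[y0:y1,x0:x1],None,fx=S,fy=S,interpolation=cv2.INTER_CUBIC).max(2)
for thr in (55,70,85):
  cs,_=cv2.findContours((sub<thr).astype(np.uint8),cv2.RETR_EXTERNAL,cv2.CHAIN_APPROX_NONE);c=max(cs,key=cv2.contourArea)
  P=onz('top',(c.reshape(-1,2)+.5)/S-.5+[x0,y0],.033)[:,:2]-[.433,-.0355]
  th=np.arctan2(P[:,1],P[:,0]);r=np.hypot(*P.T)
  print('hub radial by angle',[(b,round(1e3*float(r[np.abs((np.degrees(th)-b+180)%360-180)<4].max()),1)) for b in range(-180,180,15) if (np.abs((np.degrees(th)-b+180)%360-180)<4).any()])
E
```

```text
-3 [0.53120686 0.23149954] 0.001163303706964181 [0.53145751 0.23167435 0.07774348]
 inner (219.20013427734375, 198.37673950195312) [[0.53675256 0.23484156 0.075     ]] [[0.53504151 0.23354608 0.085     ]]
-1 [0.52965308 0.23033435] 0.0011633961169749238 [0.53038072 0.23076923 0.07728807]
 inner (219.1895294189453, 198.3468780517578) [[0.53683905 0.2348758  0.075     ]] [[0.53512731 0.23358005 0.085     ]]
0 [0.52866753 0.22956632] 0.0011337607003761546 [0.52959614 0.23011419 0.07710169]
 inner (219.18618774414062, 198.33328247070312) [[0.53687852 0.2348871  0.075     ]] [[0.53516648 0.23359126 0.085     ]]
side tip [[0.5331982 0.218199  0.181    ]]
side tip [[0.53308102 0.22336932 0.181     ]]
top tip [[0.5143945  0.22728774 0.181     ]]
[[216.17106908 194.56120043]
 [217.91685728 197.00166744]] [[258.73707571 179.07853995]]
disc [ 0.43251443 -0.03457378  0.05981807]
hub radial by angle [(-180, 24.2), (-165, 21.2), (-150, 20.6), (-135, 19.5), (-120, 19.0), (-105, 17.6), (-90, 18.9), (-75, 18.6), (-60, 16.5), (-45, 19.0), (-30, 18.1), (-15, 18.7), (0, 20.0), (15, 22.3), (30, 22.6), (45, 23.8), (60, 24.7), (75, 25.7), (90, 26.4), (105, 26.9), (120, 27.0), (135, 26.5), (150, 25.9), (165, 25.3)]
hub radial by angle [(-180, 25.7), (-165, 22.0), (-150, 21.4), (-135, 20.2), (-120, 19.7), (-105, 18.6), (-90, 20.4), (-75, 20.0), (-60, 17.6), (-45, 19.8), (-30, 19.2), (-15, 19.8), (0, 21.5), (15, 23.2), (30, 23.3), (45, 24.6), (60, 25.6), (75, 26.6), (90, 27.5), (105, 28.0), (120, 27.9), (135, 27.6), (150, 26.9), (165, 26.3)]
hub radial by angle [(-180, 26.4), (-165, 23.0), (-150, 22.1), (-135, 21.0), (-120, 20.6), (-105, 19.5), (-90, 21.1), (-75, 20.8), (-60, 18.4), (-45, 21.1), (-30, 19.9), (-15, 20.5), (0, 22.2), (15, 23.9), (30, 23.9), (45, 25.4), (60, 26.7), (75, 27.6), (90, 28.6), (105, 28.9), (120, 28.8), (135, 28.4), (150, 28.0), (165, 27.2)]
```

Processor axis is about (0.531, 0.2305) with yaw about 3.5°; the grid collar is at (0.4507, −0.320) with yaw about 6.5°. Before moving I'll write a move planner helper.

```bash
cat > mv.py <<'E'
import sys,json,os,numpy as np
# usage: mv.py x y z yaw n [x y z yaw n ...]: prints rows, from tracked commanded pose in cmd.json, and saves the new one
c=np.array(json.load(open('cmd.json')) if os.path.exists('cmd.json') else [.27,.619,.227,-23.6])
a=np.array(sys.argv[1:],float).reshape(-1,5); rows=[];s=c.copy();y0=np.radians(c[3]);prev=c
for t in a:
    n=int(t[4])
    for k in range(1,n+1):
        q=prev+(t[:4]-prev)*k/n; d=q-c
        rows.append([round(d[0]*np.cos(y0)+d[1]*np.sin(y0),4),round(d[0]*np.sin(y0)-d[1]*np.cos(y0),4),round(-d[2],4),0,0,round(-np.radians(d[3]),4)])
    prev=t[:4]
r=rows[-1]
n=[c[0]+r[0]*np.cos(y0)+r[1]*np.sin(y0),c[1]+r[0]*np.sin(y0)-r[1]*np.cos(y0),c[2]-r[2],c[3]-np.degrees(r[5])]
json.dump([float(v) for v in n],open('cmd.json','w')); print(str(rows).replace('0.0,','0,'),np.round(n,4))
E
python3 mv.py .44 .2 .24 6.5 8;python3 mv.py .45 -.25 .24 6.5 8; python3 mv.py .4507 -.3202 .06 6.5 4 .4507 -.3202 .04 6.5 4
```

```text
[[np.float64(0.0404), np.float64(0.0395), np.float64(-0.0016), 0, 0, np.float64(-0.0657)], [np.float64(0.0809), np.float64(0.079), np.float64(-0.0033), 0, 0, np.float64(-0.1313)], [np.float64(0.1213), np.float64(0.1185), np.float64(-0.0049), 0, 0, np.float64(-0.197)], [np.float64(0.1618), np.float64(0.1579), np.float64(-0.0065), 0, 0, np.float64(-0.2627)], [np.float64(0.2022), np.float64(0.1974), np.float64(-0.0081), 0, 0, np.float64(-0.3283)], [np.float64(0.2426), np.float64(0.2369), np.float64(-0.0097), 0, 0, np.float64(-0.394)], [np.float64(0.2831), np.float64(0.2764), np.float64(-0.0114), 0, 0, np.float64(-0.4597)], [np.float64(0.3235), np.float64(0.3159), np.float64(-0.013), 0, 0, np.float64(-0.5253)]] [0.44   0.2    0.24   6.4975]
[[np.float64(-0.0051), np.float64(0.056), np.float64(-0.0), 0, 0, np.float64(-0.0)], [np.float64(-0.0102), np.float64(0.1121), np.float64(-0.0), 0, 0, np.float64(-0.0)], [np.float64(-0.0154), np.float64(0.1681), np.float64(-0.0), 0, 0, np.float64(-0.0)], [np.float64(-0.0205), np.float64(0.2241), np.float64(0.0), 0, 0, np.float64(-0.0)], [np.float64(-0
[... 372 characters left out ...]
018), np.float64(0.0174), np.float64(0.045), 0, 0, np.float64(-0.0)], [np.float64(-0.0036), np.float64(0.0349), np.float64(0.09), 0, 0, np.float64(-0.0)], [np.float64(-0.0054), np.float64(0.0523), np.float64(0.135), 0, 0, np.float64(-0.0)], [np.float64(-0.0072), np.float64(0.0698), np.float64(0.18), 0, 0, np.float64(-0.0)], [np.float64(-0.0072), np.float64(0.0698), np.float64(0.185), 0, 0, np.float64(-0.0)], [np.float64(-0.0072), np.float64(0.0698), np.float64(0.19), 0, 0, np.float64(-0.0)], [np.float64(-0.0072), np.float64(0.0698), np.float64(0.195), 0, 0, np.float64(-0.0)], [np.float64(-0.0072), np.float64(0.0698), np.float64(0.2), 0, 0, np.float64(-0.0)]] [ 0.4507 -0.3202  0.04    6.4975]
```

Request:
{"op": "carry_out", "data": {"rows": [[0.04,0.04,0,0,0,-0.066],[0.081,0.079,-0.003,0,0,-0.131],[0.121,0.118,-0.005,0,0,-0.197],[0.162,0.158,-0.006,0,0,-0.263],[0.202,0.197,-0.008,0,0,-0.328],[0.243,0.237,-0.01,0,0,-0.394],[0.283,0.276,-0.011,0,0,-0.46],[0.3235,0.3159,-0.013,0,0,-0.5253]], "grip": 0.36}}

```text
clock: 1.6
tool_pos: [0.4406, 0.1979, 0.24]
orientation: [-180.0, -0.0, 6.7]
force: [0.4, 0.1, 1.0]
opening: 0.0594
gripper_force: 0.0
```

Request:
{"op": "carry_out", "data": {"rows": [[-0.005,0.056,0,0,0,0],[-0.01,0.112,0,0,0,0],[-0.015,0.168,0,0,0,0],[-0.02,0.224,0,0,0,0],[-0.026,0.28,0,0,0,0],[-0.031,0.336,0,0,0,0],[-0.036,0.392,0,0,0,0],[-0.041,0.4483,0,0,0,0]]}}

```text
clock: 2.6
tool_pos: [0.4501, -0.2524, 0.2401]
orientation: [180.0, -0.1, 6.5]
force: [1.3, 0.9, 0.3]
opening: 0.0599
gripper_force: 0.0
```

Request:
{"op": "carry_out", "data": {"rows": [[-0.0072,0.0698,0.05,0,0,0],[-0.0072,0.0698,0.1,0,0,0],[-0.0072,0.0698,0.15,0,0,0],[-0.0072,0.0698,0.18,0,0,0],[-0.0072,0.0698,0.2,0,0,0],[-0.0072,0.0698,0.2,0,0,0]]}}

```text
clock: 3.35
tool_pos: [0.4499, -0.3204, 0.0382]
orientation: [-179.9, 0.2, 6.5]
force: [-0.0, 0.7, 0.3]
opening: 0.0598
gripper_force: 0.0
```

```bash
sed -i 's/round(/float("%.4f"%(/;' mv.py; git --version >/dev/null 2>&1; sed -i 's/float("%.4f"%(/round(/; s/print(str(rows)/print(str(np.array(rows).tolist())/' mv.py
python3 - <<'E'
from h import *
o=telemetry.get_obs(); print(o['clock'],o['tool_pos'],o['orientation'],o['joint_pos'],o['force'],o['opening'])
im=snap('top','pics/t1.png'); s=snap('side','pics/s1.png')
f=lambda q,x,y,w,h:cv2.resize(q[y-h:y+h,x-w:x+w],(400,400),interpolation=cv2.INTER_CUBIC)
cv2.imwrite('pics/p1.png',np.hstack([f(im,405,236,40,40),f(s,299,295,40,40)])[:,:,::-1])
E
```

```text
3.35 [ 0.44991556 -0.3203798   0.03819793] [-1.79926669e+02  1.71313354e-01  6.49195974e+00] [-1.51382789e+01  2.05019757e+01 -2.77793739e+01 -7.51455131e-03
 -4.19049315e+01  1.11635730e+02] [-0.02494679  0.74112432  0.25762018] 0.05982383666404498
```

View pics/p1.png

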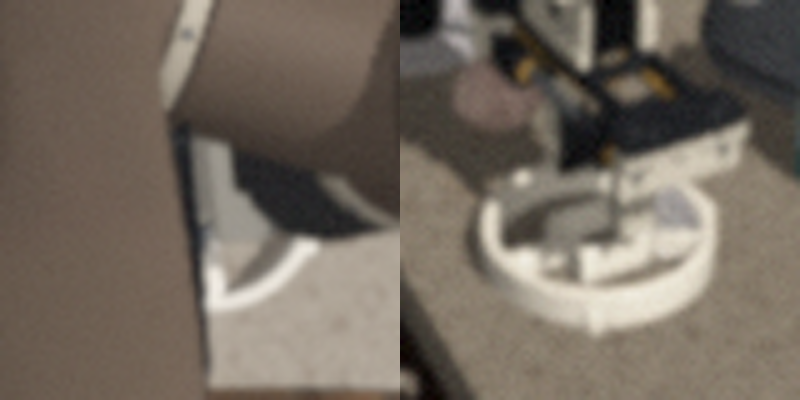

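The top view is blocked by the arm. In the side crop the gripper is above the collar, at (600,170) over the collar at (600,250). I'll check where the finger tips should project.

```bash
python3 - <<'E'
from h import *
c=np.array([.4499,-.3204]);y=np.radians(6.5);u=np.array([np.cos(y),np.sin(y)]);v=np.array([-u[1],u[0]])
f=lambda P:np.round((proj('side',P)-[259,255])*5).tolist()
print('tips',f([[*(c+s*.03*v),.038] for s in(1,-1)]),'tcp',f([[*c,.038]]))
print('collar corners',f([[*(c+a*.023*u+b*.023*v),.022] for a,b in((1,1),(1,-1),(-1,-1),(-1,1))]))
print('ring top +x,-x,+y,-y',f([[*(c+.066*w),.022] for w in (u,-u,v,-v)]))
E
```

```text
tips [[169.0, 175.0], [219.0, 227.0]] tcp [[194.0, 201.0]]
collar corners [[207.0, 192.0], [246.0, 232.0], [179.0, 255.0], [141.0, 214.0]]
ring top +x,-x,+y,-y [[287.0, 191.0], [96.0, 255.0], [140.0, 166.0], [251.0, 283.0]]
```

Request:
{"op": "carry_out", "data": {"rows": [[0.0008,0,0.01,0,0,0],[0.0008,0,0.02,0,0,0],[0.0008,0,0.028,0,0,0],[0.0008,0,0.034,0,0,0],[0.0008,0,0.034,0,0,0]]}}

```text
clock: 4.08
tool_pos: [0.4514, -0.3205, 0.0049]
orientation: [-180.0, 0.1, 6.5]
force: [-0.3, -1.0, 0.4]
opening: 0.0597
gripper_force: 0.0
```

Request:
{"op": "carry_out", "data": {"rows": [[0,0,0,0,0,0],[0,0,0,0,0,0],[0,0,0,0,0,0],[0,0,0,0,0,0],[0,0,0,0,0,0]], "grip": -1}}

```text
clock: 4.7
tool_pos: [0.452, -0.3207, 0.0058]
orientation: [180.0, -0.0, 6.5]
force: [0.7, 0.4, 2.3]
opening: 0.0457
gripper_force: 30.0
```

```bash
python3 mv.py .4513 -.32 .006 6.5 1 >/dev/null; python3 - <<'E'
from h import *
import json; json.dump([.4515,-.3202,.006,6.4975],open('cmd.json','w'))
s=cv2.imread('pics/sideavg.png').astype(int)
print('red - side, cols 252..270'); 
for r in range(176,202,2): print(r,s[r,252:271,2].tolist(),(s[r,252:271,2]-s[r,252:271,0]).tolist())
t=cv2.imread('pics/topavg.png').astype(int)
print('top cols 208..228')
for r in range(186,210): print(r,t[r,206:230,2].tolist())
E
python3 mv.py .4515 -.3202 .24 6.5 8 .45 -.1 .26 5 4 
```

```text
red - side, cols 252..270
176 [173, 174, 176, 174, 175, 176, 175, 175, 174, 173, 171, 167, 170, 172, 173, 173, 174, 170, 171] [15, 14, 15, 15, 14, 16, 15, 15, 16, 16, 16, 16, 16, 15, 16, 14, 14, 14, 15]
178 [176, 175, 174, 174, 172, 167, 165, 167, 173, 173, 164, 154, 159, 167, 170, 170, 167, 157, 146] [15, 15, 14, 14, 14, 13, 14, 15, 18, 15, 17, 15, 14, 16, 15, 16, 17, 15, 14]
180 [144, 147, 148, 144, 132, 126, 138, 164, 190, 198, 193, 189, 184, 172, 166, 166, 165, 163, 160] [10, 10, 10, 9, 8, 9, 15, 19, 23, 23, 21, 18, 14, 10, 9, 11, 11, 11, 14]
182 [117, 107, 106, 105, 116, 150, 187, 194, 187, 188, 202, 207, 194, 168, 154, 152, 147, 146, 147] [-1, 0, -1, -2, 4, 15, 23, 23, 25, 23, 24, 23, 18, 10, 3, 3, 5, 4, 6]
184 [155, 153, 147, 140, 136, 160, 192, 194, 178, 167, 193, 205, 188, 164, 151, 148, 148, 146, 147] [-1, -2, -2, -2, 4, 16, 23, 23, 23, 23, 23, 24, 17, 9, 3, -1, 0, 2, 3]
186 [135, 133, 128, 114, 111, 136, 171, 186, 187, 184, 195, 196, 181, 148, 126, 125, 132, 141, 145] [-4, -1, -1, 0, 4, 14, 21, 23, 22, 22, 22, 24, 22, 12, -3, -8, -6, -2, 4]
188 [117, 103, 102, 102, 104, 11
[... 3882 characters left out ...]
24, 216, 185, 162, 159]
208 [206, 221, 224, 224, 224, 224, 224, 224, 224, 219, 195, 170, 175, 202, 214, 221, 225, 225, 225, 223, 211, 181, 162, 160]
209 [185, 210, 221, 224, 224, 224, 224, 224, 224, 223, 212, 183, 173, 197, 214, 223, 225, 225, 225, 219, 194, 169, 160, 160]
[[0, 0, -0.0292, 0, 0, -0.0], [0, 0, -0.0585, 0, 0, -0.0], [0, 0, -0.0878, 0, 0, -0.0], [0, 0, -0.117, 0, 0, -0.0], [0, 0, -0.1462, 0, 0, -0.0], [0, 0, -0.1755, 0, 0, -0.0], [0, 0, -0.2047, 0, 0, -0.0], [0, 0, -0.234, 0, 0, -0.0], [0.0059, -0.0547, -0.239, 0, 0, 0.0065], [0.0117, -0.1095, -0.244, 0, 0, 0.013], [0.0176, -0.1642, -0.249, 0, 0, 0.0196], [0.0234, -0.219, -0.254, 0, 0, 0.0261]] [ 0.45   -0.1     0.26    5.0021]
```

```bash
python3 - <<'E'
from h import *
s=cv2.imread('pics/sideavg.png')[:,:,::-1].astype(np.float32)
t=np.linspace(0,2*np.pi,100)
def ring(n,c,r,z): return proj(n,np.c_[c[0]+r*np.cos(t),c[1]+r*np.sin(t),0*t+z])
# disc & grid: compare bounding box of masks with projection
S=8
for nm,c,r,zs,box,thr in (('disc',(.4328,-.0350),.062,(0.004,0.0),(235,240,290,280),158),('grid',(.4507,-.3202),.070,(.022,0.),(268,280,330,325),165)):
    x0,y0,x1,y1=box; g=cv2.resize(s[y0:y1,x0:x1].min(2),None,fx=S,fy=S,interpolation=cv2.INTER_CUBIC)
    cs,_=cv2.findContours((g>thr).astype(np.uint8),cv2.RETR_EXTERNAL,cv2.CHAIN_APPROX_NONE);k=max(cs,key=cv2.contourArea).reshape(-1,2)
    k=(k+.5)/S-.5+[x0,y0]; p=np.vstack([ring('side',c,r,z) for z in zs])
    print(nm,'obs',k.min(0),k.max(0),'pred',p.min(0),p.max(0))
for c in ((.531,.2310),(.537,.228)):
  for n in ('side','top'):
    print(c,n,'shaft155',ring(n,c,.015,.155).min(0).round(1),ring(n,c,.015,.155).max(0).round(1),'shaft 130',ring(n,c,.015,.13).min(0).round(1)[0],'rim',ring(n,c,.078,.144).min(0).round(1),ring(n,c,.078,.144).max(0).round(1))
# side bowl/base horizontal extents
b=s[:,:,0]-s[:,:,2]
for r in (190,195,200,205,210): print(r,s[r,232:292,0].astype(int).tolist())
E
```

```text
disc obs [277.9375 268.1875] [284.5625 275.0625] pred [241.85491691 249.5103675 ] [277.89933218 269.70561621]
grid obs [287.6875 293.9375] [320.6875 319.6875] pred [274.4914045  285.89241901] [321.40036233 320.12956166]
(0.531, 0.231) side shaft155 [255.4 183.5] [263.3 186.8] shaft 130 255.6 rim [238.9 179.6] [279.9 196.5]
(0.531, 0.231) top shaft155 [211.4 190. ] [222.5 200.9] shaft 130 212.6 rim [189.  168.3] [246.  224.6]
(0.537, 0.228) side shaft155 [257.2 183.6] [265.1 186.8] shaft 130 257.3 rim [240.6 179.7] [281.7 196.6]
(0.537, 0.228) top shaft155 [212.6 187.8] [223.7 198.7] shaft 130 213.8 rim [190.2 166.2] [247.2 222.4]
190 [174, 174, 174, 175, 176, 171, 170, 167, 153, 134, 133, 135, 129, 118, 115, 119, 125, 138, 157, 160, 148, 135, 127, 122, 120, 121, 139, 164, 185, 196, 201, 196, 180, 150, 133, 129, 135, 145, 152, 151, 149, 141, 130, 113, 104, 107, 121, 133, 135, 127, 116, 105, 91, 78, 69, 68, 64, 58, 60, 63]
195 [170, 168, 161, 151, 132, 122, 119, 114, 108, 102, 110, 123, 133, 138, 141, 146, 149, 150, 150, 150, 152, 156, 155, 149, 140, 130, 140, 164, 184, 192, 196, 192, 
[... 335 characters left out ...]
 159, 150, 145, 146, 145, 143, 141, 131, 118, 111, 109, 112, 115, 115, 115, 113, 115, 116, 119, 114, 116]
205 [143, 149, 144, 139, 132, 120, 101, 73, 57, 71, 91, 106, 113, 116, 121, 122, 127, 129, 135, 142, 147, 149, 149, 145, 147, 146, 144, 143, 143, 145, 143, 143, 144, 143, 145, 146, 145, 148, 147, 145, 147, 147, 148, 144, 145, 143, 141, 132, 119, 98, 96, 125, 151, 149, 134, 118, 116, 113, 114, 114]
210 [75, 90, 109, 121, 140, 150, 148, 131, 99, 80, 71, 74, 80, 87, 94, 103, 114, 117, 121, 127, 129, 133, 137, 140, 141, 141, 143, 142, 144, 144, 146, 148, 146, 148, 151, 149, 147, 147, 146, 142, 138, 134, 127, 116, 106, 100, 104, 120, 151, 182, 200, 212, 216, 218, 218, 217, 213, 198, 171, 140]
```

Request:
{"op": "carry_out", "data": {"rows": [[0,0,-0.005,0,0,0],[0,0,-0.02,0,0,0],[0,0,-0.06,0,0,0],[0,0,-0.1,0,0,0],[0,0,-0.14,0,0,0],[0,0,-0.18,0,0,0],[0,0,-0.22,0,0,0],[0,0,-0.234,0,0,0]]}}

```text
clock: 5.7
tool_pos: [0.4525, -0.3209, 0.2433]
orientation: [179.9, -0.3, 6.5]
force: [-0.3, 0.1, -1.4]
opening: 0.046
gripper_force: 30.0
```

```bash
python3 - <<'E'
import json; json.dump([.4515,-.3202,.24,6.4975],open('cmd.json','w'))
E
python3 mv.py .45 .05 .24 5 8;python3 mv.py .535 .23 .225 3.5 6
```

```text
[[0.0051, -0.046, -0, 0, 0, 0.0033], [0.0101, -0.092, -0, 0, 0, 0.0065], [0.0152, -0.138, -0, 0, 0, 0.0098], [0.0202, -0.184, -0, 0, 0, 0.0131], [0.0253, -0.23, -0, 0, 0, 0.0163], [0.0303, -0.276, -0, 0, 0, 0.0196], [0.0354, -0.322, -0, 0, 0, 0.0229], [0.0404, -0.368, -0, 0, 0, 0.0261]] [0.45   0.05   0.24   5.0021]
[[0.0167, -0.0286, 0.0025, 0, 0, 0.0044], [0.0335, -0.0573, 0.005, 0, 0, 0.0087], [0.0502, -0.0859, 0.0075, 0, 0, 0.0131], [0.0669, -0.1146, 0.01, 0, 0, 0.0175], [0.0836, -0.1432, 0.0125, 0, 0, 0.0218], [0.1004, -0.1719, 0.015, 0, 0, 0.0262]] [0.535  0.23   0.225  3.5009]
```

Request:
{"op": "carry_out", "data": {"rows": [[0.005,-0.046,0,0,0,0.003],[0.01,-0.092,0,0,0,0.006],[0.015,-0.138,0,0,0,0.01],[0.02,-0.184,0,0,0,0.013],[0.025,-0.23,0,0,0,0.016],[0.03,-0.276,0,0,0,0.02],[0.035,-0.322,0,0,0,0.023],[0.0404,-0.368,0,0,0,0.0261]]}}

```text
clock: 6.7
tool_pos: [0.4494, 0.051, 0.2394]
orientation: [-180.0, 0.0, 5.0]
force: [0.7, -0.1, -1.5]
opening: 0.0457
gripper_force: 30.0
```

Request:
{"op": "carry_out", "data": {"rows": [[0.017,-0.029,0.002,0,0,0.004],[0.033,-0.057,0.005,0,0,0.009],[0.05,-0.086,0.008,0,0,0.013],[0.067,-0.115,0.01,0,0,0.017],[0.084,-0.143,0.012,0,0,0.022],[0.1004,-0.1719,0.015,0,0,0.0262],[0.1004,-0.1719,0.015,0,0,0.0262],[0.1004,-0.1719,0.015,0,0,0.0262]]}}

```text
clock: 7.7
tool_pos: [0.5346, 0.2292, 0.224]
orientation: [180.0, 0.1, 3.5]
force: [-1.2, -0.4, -1.0]
opening: 0.0458
gripper_force: 30.0
```

```bash
python3 - <<'E'
from h import *
o=telemetry.get_obs(); print(o['clock'],o['tool_pos'],o['orientation'],o['joint_pos'],o['force'],o['moment'])
im=snap('top','pics/t2.png'); s=snap('side','pics/s2.png')
f=lambda q,x,y,w,h:cv2.resize(q[y-h:y+h,x-w:x+w],(400,400),interpolation=cv2.INTER_CUBIC)
cv2.imwrite('pics/p2.png',np.hstack([f(im,220,195,45,45),f(s,260,190,35,35)])[:,:,::-1])
E
```

```text
7.7 [0.53459846 0.22920268 0.22396204] [1.79955341e+02 8.29860377e-02 3.51106579e+00] [ 4.24479857e+01  1.19751589e+01 -1.15769948e+01 -1.89853640e-02
 -6.65404640e+01  5.10706846e+01] [-1.22794005 -0.41851441 -0.95930512] [-0.07226924 -0.03207656 -0.03970287]
```

View pics/p2.png

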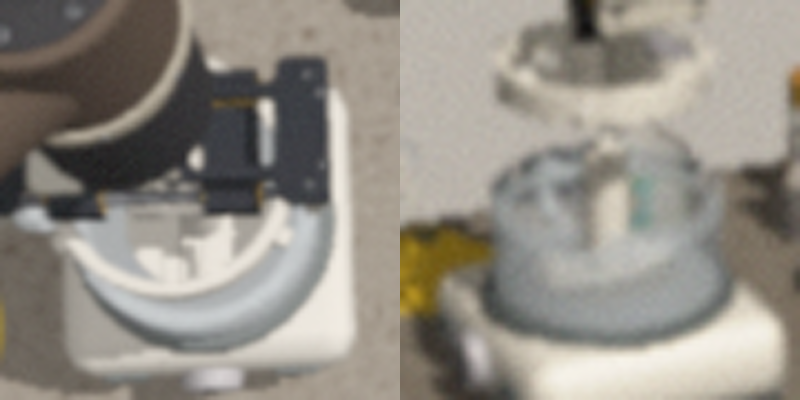

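Side crop: the held grid spans about columns 496–712 above the bowl, which spans about 492–722. Top crop: its near arc runs (60,245)–(200,290)–(285,220) inside the bowl rim. Now for the numbers.

```bash
cat > arc.py <<'E'
from h import *
from scipy.optimize import least_squares
def arc(f,tcp,yaw,r,z,a0,a1,skip=()):
    im=cv2.imread(f).astype(np.float32); d=cv2.GaussianBlur(im[:,:,2]-im[:,:,0],(0,0),.6); P=[]
    for a in np.arange(a0,a1,1.5):
        if any(abs(((a-yaw)-s+180)%360-180)<9 for s in skip): continue
        rr=np.arange(r-.006,r+.008,.0002); w=np.radians(a)
        uv=proj('top',np.c_[tcp[0]+rr*np.cos(w),tcp[1]+rr*np.sin(w),0*rr+z]).astype(np.float32)
        v=cv2.remap(d,uv[:,0][None],uv[:,1][None],cv2.INTER_LINEAR)[0]; k=np.argmin(np.gradient(cv2.GaussianBlur(v[None],(0,0),3)[0]))
        if 3<k<len(rr)-4: P.append([tcp[0]+rr[k]*np.cos(w),tcp[1]+rr[k]*np.sin(w)])
    P=np.array(P); f=lambda v:np.hypot(*(P-v).T)-r
    q=least_squares(f,tcp[:2],loss='soft_l1',f_scale=.0004); return q.x,len(P),np.median(np.abs(f(q.x)))
E
python3 - <<'E'
from arc import *
tcp=(.5346,.2292)
for a in((-180,-60),(-170,-80),(150,290)): print('grid top cam',a,arc('pics/t2.png',tcp,3.5,.070,.2195,*a,skip=(120,-120,180,-180)))
s=cv2.imread('pics/s2.png')[:,:,::-1].astype(int)
for r in range(166,178,2): print(r,s[r,236:262,0].tolist(),'|',s[r,294-20:302-10,0].tolist())
for r in range(190,204,4): print(r,s[r,236:246,0].tolist(),'|',s[r,275:295,0].tolist())
t=np.linspace(0,6.28,400)
for z in (.2195,.2335,.2415): p=proj('side',np.c_[tcp[0]+.07*np.cos(t),tcp[1]+.07*np.sin(t),0*t+z]); print(z,p.min(0),p.max(0))
p=proj('side',np.c_[tcp[0]+.078*np.cos(t),tcp[1]+.078*np.sin(t),0*t+.144]);print('rim',p.min(0),p.max(0))
p=proj('side',np.c_[tcp[0]+.078*np.cos(t),tcp[1]+.078*np.sin(t),0*t+.085]);print('foot',p.min(0),p.max(0))
E
```

```text
grid top cam (-180, -60) (array([0.53257415, 0.23242719]), 59, np.float64(0.0007346934286599355))
grid top cam (-170, -80) (array([0.53290031, 0.23193782]), 46, np.float64(0.00040622747408827764))
grid top cam (150, 290) (array([0.53361457, 0.23119413]), 70, np.float64(0.00045720368411528156))
166 [186, 188, 187, 184, 189, 189, 198, 192, 176, 157, 158, 160, 157, 153, 154, 156, 147, 128, 122, 115, 124, 123, 127, 122, 108, 101] | [206, 208, 204, 206, 202, 202, 192, 184, 185, 189, 186, 188, 189, 186, 186, 187, 186, 188]
168 [188, 189, 187, 187, 181, 167, 152, 164, 181, 198, 212, 212, 193, 159, 137, 136, 130, 130, 122, 116, 121, 131, 132, 125, 117, 100] | [215, 215, 205, 193, 185, 188, 186, 189, 187, 187, 183, 188, 184, 187, 188, 190, 185, 183]
170 [193, 184, 189, 185, 183, 164, 133, 117, 132, 155, 169, 185, 189, 187, 185, 183, 178, 177, 173, 167, 167, 171, 169, 168, 161, 161] | [210, 200, 193, 182, 178, 179, 189, 185, 186, 187, 189, 183, 188, 186, 190, 186, 187, 178]
172 [186, 188, 188, 188, 182, 172, 139, 121, 126, 138, 145, 149, 157, 171, 177, 183, 190, 194, 194, 197, 194, 210, 211, 2
[... 784 characters left out ...]
143, 140, 130, 125, 126, 124, 128, 123, 123, 106, 87, 76, 70, 67, 65, 82, 91]
198 [110, 108, 106, 103, 101, 105, 109, 119, 126, 137] | [153, 142, 133, 122, 122, 117, 121, 122, 121, 122, 121, 124, 123, 125, 118, 122, 117, 119, 119, 122]
202 [118, 115, 112, 101, 92, 95, 109, 120, 129, 122] | [157, 154, 155, 150, 142, 132, 114, 113, 114, 119, 122, 122, 126, 125, 128, 124, 124, 118, 109, 88]
0.2195 [241.26266901 162.49809258] [278.73640102 176.75792587]
0.2335 [241.11401826 159.1008318 ] [278.70682488 173.18128755]
0.2415 [241.02872945 157.15029873] [278.68983198 171.12701427]
rim [239.94138419 179.65789548] [280.99768592 196.57779929]
foot [240.57016491 193.2646299 ] [281.08808841 210.92878894]
```

```bash
python3 - <<'E'
from arc import *
im=cv2.imread('pics/topavg.png').astype(np.float32); d=cv2.GaussianBlur(im[:,:,2]-im[:,:,0],(0,0),.6)
c=np.array([.533,.231])
A=np.arange(-55,150,3.); P=[];K=[]
for a in A:
    rr=np.arange(.066,.090,.0002); w=np.radians(a)
    uv=proj('top',np.c_[c[0]+rr*np.cos(w),c[1]+rr*np.sin(w),0*rr+.144]).astype(np.float32)
    v=cv2.remap(d,uv[:,0][None],uv[:,1][None],cv2.INTER_LINEAR)[0]; gr=np.gradient(cv2.GaussianBlur(v[None],(0,0),3)[0]); k=np.argmax(gr)
    P.append(rr[k]);K.append(gr[k])
P=np.array(P);print(list(zip(A.astype(int).tolist(),np.round(P*1e3,1).tolist())))
k=(P<.088)&(P>.068)&~((A>78)&(A<112)); Q=c+np.c_[np.cos(np.radians(A)),np.sin(np.radians(A))]*P[:,None]; Q=Q[k]
for r in (.078,None):
  f=lambda v:np.hypot(*(Q-v[:2]).T)-(r or v[2]); q=least_squares(f,[*c,.078],loss='soft_l1',f_scale=.0004); print(q.x,np.median(abs(f(q.x))))
E
```

```text
[(-55, 79.4), (-52, 79.2), (-49, 78.2), (-46, 78.4), (-43, 78.2), (-40, 77.2), (-37, 77.0), (-34, 77.2), (-31, 77.8), (-28, 78.0), (-25, 79.4), (-22, 79.8), (-19, 80.4), (-16, 79.2), (-13, 80.2), (-10, 79.6), (-7, 79.2), (-4, 78.4), (-1, 75.4), (2, 75.2), (5, 75.4), (8, 76.0), (11, 76.6), (14, 79.8), (17, 80.8), (20, 80.0), (23, 80.6), (26, 80.4), (29, 81.4), (32, 81.6), (35, 81.2), (38, 81.0), (41, 80.0), (44, 80.0), (47, 78.6), (50, 80.4), (53, 80.8), (56, 80.2), (59, 80.8), (62, 80.4), (65, 81.6), (68, 81.4), (71, 79.4), (74, 81.0), (77, 82.2), (80, 81.6), (83, 80.8), (86, 82.4), (89, 79.4), (92, 79.2), (95, 79.2), (98, 79.4), (101, 79.8), (104, 81.0), (107, 79.4), (110, 79.8), (113, 79.0), (116, 79.0), (119, 79.0), (122, 78.8), (125, 79.6), (128, 80.0), (131, 81.0), (134, 80.8), (137, 81.0), (140, 82.0), (143, 82.8), (146, 83.4), (149, 83.6)]
[0.53426983 0.23340043 0.078     ] 0.0008483067713791204
[0.53268645 0.23242019 0.07963573] 0.000912139022331504
```

```bash
python3 mv.py .5367 .231 .2 4 3 .5367 .231 .156 4 4
```

```text
[[0.0006, -0.0003, 0.0083, 0, 0, -0.0029], [0.0012, -0.0006, 0.0167, 0, 0, -0.0058], [0.0017, -0.0009, 0.025, 0, 0, -0.0087], [0.0017, -0.0009, 0.036, 0, 0, -0.0087], [0.0017, -0.0009, 0.047, 0, 0, -0.0087], [0.0017, -0.0009, 0.058, 0, 0, -0.0087], [0.0017, -0.0009, 0.069, 0, 0, -0.0087]] [0.5367 0.231  0.156  3.9994]
```

Request:
{"op": "carry_out", "data": {"rows": [[0.0006,-0.0003,0.008,0,0,-0.003],[0.0012,-0.0006,0.017,0,0,-0.006],[0.0017,-0.0009,0.025,0,0,-0.0087],[0.0017,-0.0009,0.036,0,0,-0.0087],[0.0017,-0.0009,0.047,0,0,-0.0087],[0.0017,-0.0009,0.058,0,0,-0.0087],[0.0017,-0.0009,0.069,0,0,-0.0087],[0.0017,-0.0009,0.069,0,0,-0.0087]]}}

```text
clock: 8.8
tool_pos: [0.5364, 0.2303, 0.1544]
orientation: [179.9, 0.1, 4.0]
force: [-0.5, -1.1, -2.4]
opening: 0.0456
gripper_force: 30.0
```

Request:
{"op": "carry_out", "data": {"rows": [[0,0,0.002,0,0,0],[0,0,0.004,0,0,0],[0,0,0.005,0,0,0],[0,0,0.006,0,0,0],[0,0,0.007,0,0,0]]}}

```text
clock: 9.43
tool_pos: [0.5369, 0.2307, 0.1486]
orientation: [-180.0, -0.0, 4.0]
force: [0.3, 0.2, -1.8]
opening: 0.0455
gripper_force: 30.0
```

Request:
{"op": "carry_out", "data": {"rows": [[0,0,0.001,0,0,0],[0,0,0.002,0,0,0],[0,0,0.003,0,0,0],[0,0,0.004,0,0,0]]}}

```text
clock: 9.93
tool_pos: [0.5369, 0.2307, 0.1445]
orientation: [-180.0, -0.0, 4.0]
force: [-0.7, -0.1, -1.6]
opening: 0.0457
gripper_force: 30.0
```

```bash
python3 - <<'E'
from h import *
o=telemetry.get_obs(); print(o['clock'],o['tool_pos'].round(4),o['orientation'].round(2),o['force'].round(2),o['moment'].round(3),o['tau'].round(1))
E
```

```text
9.925 [0.5369 0.2307 0.1445] [-180.     -0.      4.01] [-0.69 -0.14 -1.63] [-0.054 -0.009  0.016] [ -0.  -49.5  26.7   6.4   0.1  -0. ]
```

Request:
{"op": "carry_out", "data": {"rows": [[0,0,0.001,0,0,0],[0,0,0.002,0,0,0],[0,0,0.003,0,0,0],[0,0,0.004,0,0,0]]}}

```text
clock: 10.42
tool_pos: [0.5369, 0.2307, 0.1405]
orientation: [180.0, -0.0, 4.0]
force: [-0.5, -0.2, -1.0]
opening: 0.0458
gripper_force: 30.0
```

Request:
{"op": "carry_out", "data": {"rows": [[0,0,0.001,0,0,0],[0,0,0.002,0,0,0],[0,0,0.003,0,0,0]]}}

```text
clock: 10.8
tool_pos: [0.5369, 0.2307, 0.1375]
orientation: [-180.0, -0.0, 4.0]
force: [-0.1, 0.0, -1.7]
opening: 0.0456
gripper_force: 30.0
```

Request:
{"op": "carry_out", "data": {"rows": [[0,0,0.001,0,0,0],[0,0,0.002,0,0,0],[0,0,0.002,0,0,0]]}}

```text
clock: 11.18
tool_pos: [0.5369, 0.2307, 0.1358]
orientation: [-180.0, -0.0, 4.0]
force: [-1.2, 0.3, 1.4]
opening: 0.0456
gripper_force: 30.0
```

Request:
{"op": "carry_out", "data": {"rows": [[0,0,0.001,0,0,0],[0,0,0.0015,0,0,0],[0,0,0.0015,0,0,0]]}}

```text
clock: 11.55
tool_pos: [0.537, 0.2306, 0.1358]
orientation: [-180.0, -0.1, 4.0]
force: [-6.6, -1.2, 13.9]
opening: 0.0459
gripper_force: 30.0
```

Request:
{"op": "carry_out", "data": {"rows": [[0,0,-0.0008,0,0,0],[0,0,-0.0008,0,0,0]]}}

```text
clock: 11.8
tool_pos: [0.5369, 0.2307, 0.1358]
orientation: [-180.0, -0.0, 4.0]
force: [-4.8, -1.1, 7.7]
opening: 0.0458
gripper_force: 30.0
```

Request:
{"op": "carry_out", "data": {"rows": [[0,0,0,0,0,0],[0,0,0,0,0,0],[0,0,0,0,0,0],[0,0,0,0,0,0]], "grip": 0.3}}

```text
clock: 12.3
tool_pos: [0.5369, 0.2306, 0.1347]
orientation: [180.0, 0.0, 4.0]
force: [0.2, -0.2, 0.2]
opening: 0.0568
gripper_force: 0.0
```

Request:
{"op": "carry_out", "data": {"rows": [[0,0,-0.01,0,0,0],[0,0,-0.03,0,0,0],[0,0,-0.06,0,0,0],[0,0,-0.09,0,0,0],[0,-0.02,-0.105,0,0,0],[0,0.04,-0.105,0,0,0],[-0.02,0.1,-0.105,0,0,0],[-0.04,0.16,-0.105,0,0,0]]}}

```text
clock: 13.3
tool_pos: [0.508, 0.069, 0.2397]
orientation: [180.0, 0.0, 4.1]
force: [0.7, -1.1, 1.3]
opening: 0.057
gripper_force: 0.0
```

```bash
python3 - <<'E'
from h import *
import json
# tracked: y0=4deg from (.5367,.231,.1353)
y=np.radians(4); c=[.5367-.04*np.cos(y)+.16*np.sin(y),.231-.04*np.sin(y)-.16*np.cos(y),.2403,4.0]; json.dump(c,open('cmd.json','w'));print(c)
o=telemetry.get_obs(); print(o['clock'],o['tool_pos'],o['force'])
im=snap('top','pics/t3.png'); s=snap('side','pics/s3.png')
f=lambda q,x,y,w,h:cv2.resize(q[y-h:y+h,x-w:x+w],(400,400),interpolation=cv2.INTER_CUBIC)
cv2.imwrite('pics/p3.png',np.hstack([f(im,218,197,32,32),f(s,260,190,28,28)])[:,:,::-1])
E
```

```text
[np.float64(0.507958473788667), np.float64(0.06859949300866314), 0.2403, 4.0]
13.3 [0.50802341 0.06897825 0.23970568] [ 0.65233248 -1.08600309  1.25858066]
```

View pics/p3.png

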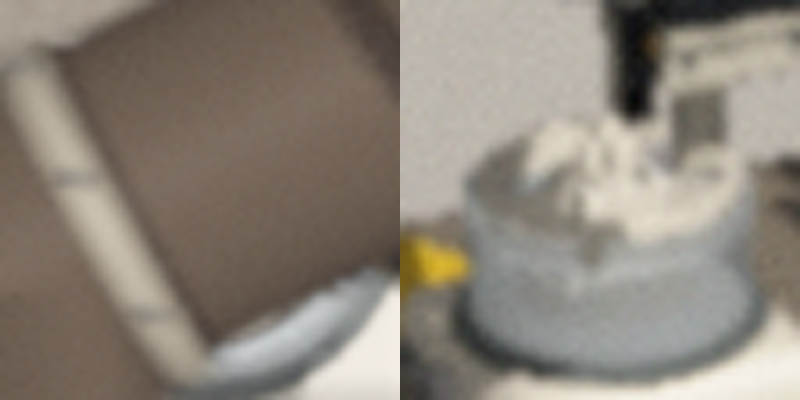

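The side crop shows the grid down inside the rim, with a lug in its slot at (590,250). Next is the disc.

```bash
python3 mv.py .433 -.0355 .24 -42.5 5; python3 mv.py .433 -.0355 .05 -42.5 4
```

```text
[[-0.0164, 0.0197, 0.0001, 0, 0, 0.1623], [-0.0328, 0.0394, 0.0001, 0, 0, 0.3246], [-0.0492, 0.0592, 0.0002, 0, 0, 0.4869], [-0.0656, 0.0789, 0.0002, 0, 0, 0.6493], [-0.082, 0.0986, 0.0003, 0, 0, 0.8116]] [ 4.33000e-01 -3.55000e-02  2.40000e-01 -4.25013e+01]
[[-0, 0, 0.0475, 0, 0, -0.0], [-0, 0, 0.095, 0, 0, -0.0], [-0, 0, 0.1425, 0, 0, -0.0], [-0, 0, 0.19, 0, 0, -0.0]] [ 4.33000e-01 -3.55000e-02  5.00000e-02 -4.25013e+01]
```

Request:
{"op": "carry_out", "data": {"rows": [[-0.016,0.02,0,0,0,0.16],[-0.033,0.039,0,0,0,0.32],[-0.049,0.059,0,0,0,0.49],[-0.066,0.079,0,0,0,0.65],[-0.082,0.0986,0.0003,0,0,0.8116],[-0.082,0.0986,0.0003,0,0,0.8116]], "grip": 1}}

```text
clock: 14.15
tool_pos: [0.4331, -0.0346, 0.2398]
orientation: [-180.0, 0.0, -42.6]
force: [1.1, -0.1, 0.3]
opening: 0.0876
gripper_force: 0.0
```

Request:
{"op": "carry_out", "data": {"rows": [[0,0,0.05,0,0,0],[0,0,0.1,0,0,0],[0,0,0.15,0,0,0],[0,0,0.18,0,0,0],[0,0,0.19,0,0,0],[0,0,0.19,0,0,0]]}}

```text
clock: 14.9
tool_pos: [0.4341, -0.0339, 0.0496]
orientation: [180.0, 0.0, -42.4]
force: [0.3, -0.8, -0.6]
opening: 0.0874
gripper_force: 0.0
```

```bash
python3 - <<'E'
from arc import *
o=telemetry.get_obs(); print(o['clock'],o['tool_pos'],o['orientation'],o['joint_pos'])
im=snap('top','pics/t4.png'); s=snap('side','pics/s4.png')
f=lambda q,x,y,w,h:cv2.resize(q[y-h:y+h,x-w:x+w],(400,400),interpolation=cv2.INTER_CUBIC)
cv2.imwrite('pics/p4.png',np.hstack([f(im,218,197,32,32),f(s,260,255,28,28)])[:,:,::-1])
c=np.array([.4330,-.0355]);y=np.radians(-42.5);u=np.array([np.cos(y),np.sin(y)]);v=np.array([-u[1],u[0]])
g=lambda P:np.round((proj('side',P)-[232,227])*400/56+[400,0]).tolist()
print('tips',g([[*(c+k*.044*v),.049] for k in(1,-1)]),'hub top',g([[*(c+a*.02*u+b*.02*v),.033] for a,b in((1,1),(1,-1),(-1,-1),(-1,1))]))
E
```

```text
14.9 [ 0.43413758 -0.03389612  0.04957807] [ 1.79957879e+02  9.12644340e-03 -4.24104532e+01] [ 2.16783529e+01  9.93369883e+00 -4.17610460e+01  1.64356214e-02
 -3.83471313e+01  2.58983036e+01]
tips [[632.0, 104.0], [561.0, 193.0]] hub top [[653.0, 163.0], [621.0, 204.0], [543.0, 189.0], [576.0, 149.0]]
```

View pics/p4.png

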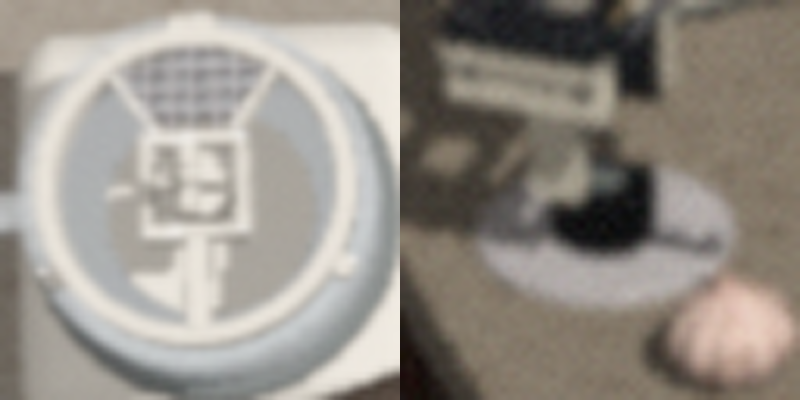

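The top crop shows the grid seated concentric in the rim, with its lug up at (190,20). In the side crop the near finger is at (555,195) beside the black hub, and the knife points away from the fingers at (700,243). I'll descend and grip.

Request:
{"op": "carry_out", "data": {"rows": [[0,0.001,0.012,0,0,0],[0,0.001,0.024,0,0,0],[0,0.001,0.034,0,0,0],[0,0.001,0.039,0,0,0],[0,0.001,0.039,0,0,0]]}}

```text
clock: 15.62
tool_pos: [0.4327, -0.0353, 0.0101]
orientation: [179.9, 0.0, -42.5]
force: [1.5, -0.1, 1.2]
opening: 0.0876
gripper_force: 0.0
```

Request:
{"op": "carry_out", "data": {"rows": [[0,0,0,0,0,0],[0,0,0,0,0,0],[0,0,0,0,0,0],[0,0,0,0,0,0],[0,0,0,0,0,0],[0,0,0,0,0,0]], "grip": -1}}

```text
clock: 16.38
tool_pos: [0.4328, -0.0352, 0.0106]
orientation: [180.0, 0.0, -42.5]
force: [-0.8, -0.5, 2.3]
opening: 0.0401
gripper_force: 29.5
```

```bash
python3 - <<'E'
import json; json.dump([.4323,-.0362,.011,-42.5],open('cmd.json','w'))
E
python3 mv.py .4323 -.0362 .24 -42.5 6 >/dev/null; python3 mv.py .536 .231 .22 -42.5 6; python3 mv.py .536 .231 .196 -42.5 3
```

```text
[[-0.0173, -0.0445, 0.0033, 0, 0, -0.0], [-0.0347, -0.089, 0.0067, 0, 0, -0.0], [-0.052, -0.1335, 0.01, 0, 0, -0.0], [-0.0694, -0.178, 0.0133, 0, 0, -0.0], [-0.0867, -0.2225, 0.0167, 0, 0, -0.0], [-0.1041, -0.2671, 0.02, 0, 0, -0.0]] [  0.536    0.2311   0.22   -42.5   ]
[[0, 0, 0.008, 0, 0, -0.0], [0, 0, 0.016, 0, 0, -0.0], [0, 0, 0.024, 0, 0, -0.0]] [  0.536    0.2311   0.196  -42.5   ]
```

Request:
{"op": "carry_out", "data": {"rows": [[0,0,-0.005,0,0,0],[0,0,-0.03,0,0,0],[0,0,-0.07,0,0,0],[0,0,-0.11,0,0,0],[0,0,-0.15,0,0,0],[0,0,-0.19,0,0,0],[0,0,-0.22,0,0,0],[0,0,-0.229,0,0,0]]}}

```text
clock: 17.38
tool_pos: [0.4335, -0.0349, 0.2414]
orientation: [-179.8, -0.1, -42.5]
force: [0.0, 0.8, -3.0]
opening: 0.0401
gripper_force: 29.5
```

Request:
{"op": "carry_out", "data": {"rows": [[-0.017,-0.044,0.003,0,0,0],[-0.035,-0.089,0.007,0,0,0],[-0.052,-0.133,0.01,0,0,0],[-0.069,-0.178,0.013,0,0,0],[-0.087,-0.222,0.017,0,0,0],[-0.104,-0.267,0.02,0,0,0],[-0.1041,-0.2671,0.02,0,0,0],[-0.1041,-0.2671,0.02,0,0,0]]}}

```text
clock: 18.38
tool_pos: [0.5358, 0.2317, 0.218]
orientation: [179.8, 0.0, -42.5]
force: [-0.5, -0.2, -2.1]
opening: 0.0402
gripper_force: 29.5
```

```bash
python3 - <<'E'
from h import *
from scipy.optimize import least_squares
o=telemetry.get_obs(); print(o['clock'],o['tool_pos'].round(4),o['orientation'].round(2),o['force'].round(2))
im=snap('top','pics/t5.png'); s=snap('side','pics/s5.png')
tcp=o['tool_pos']; z=tcp[2]-.0106
# side: extents of the disc against prediction if centred on TCP
t=np.linspace(0,6.283,200); p=proj('side',np.c_[tcp[0]+.062*np.cos(t),tcp[1]+.062*np.sin(t),0*t+z+.002]); print('disc pred',p.min(0),p.max(0))
si=s.astype(int)
for r in range(int(p[:,1].min()),int(p[:,1].max())+3,2): print(r,si[r,238:252,0].tolist(),'|',si[r,268:284,0].tolist())
# spindle prediction lines for reference
E
```

```text
18.375 [0.5358 0.2317 0.218 ] [ 1.7983e+02  4.0000e-02 -4.2490e+01] [-0.51 -0.2  -2.07]
disc pred [243.60289435 165.44698779] [276.67149538 178.1547252 ]
165 [183, 187, 190, 188, 189, 187, 187, 187, 188, 189, 189, 182, 176, 177] | [152, 170, 172, 181, 181, 185, 186, 184, 189, 188, 185, 187, 187, 185, 190, 187]
167 [188, 186, 187, 188, 187, 189, 190, 185, 178, 171, 155, 134, 114, 110] | [135, 157, 163, 166, 167, 164, 170, 171, 178, 185, 190, 190, 185, 185, 187, 186]
169 [183, 189, 189, 187, 191, 184, 173, 145, 114, 100, 89, 86, 82, 81] | [141, 159, 160, 163, 166, 168, 164, 155, 159, 169, 180, 188, 186, 189, 191, 186]
171 [187, 191, 187, 186, 186, 181, 160, 114, 82, 83, 84, 85, 86, 88] | [135, 138, 127, 125, 134, 142, 143, 150, 158, 164, 179, 190, 189, 190, 185, 186]
173 [184, 183, 188, 183, 187, 182, 161, 117, 90, 91, 90, 86, 85, 107] | [149, 142, 139, 134, 130, 127, 135, 143, 154, 168, 182, 185, 186, 187, 188, 187]
175 [188, 186, 185, 188, 189, 185, 182, 167, 151, 149, 140, 122, 116, 128] | [165, 166, 166, 164, 169, 170, 169, 168, 177, 187, 185, 186, 186, 185, 183, 185]
177 [184, 184, 188, 188, 187, 184, 187, 189, 183, 187, 180, 168, 159, 162] | [166, 161, 147, 149, 167, 180, 185, 184, 187, 188, 185, 183, 190, 189, 184, 188]
179 [188, 186, 190, 189, 189, 188, 189, 185, 187, 183, 185, 183, 172, 160] | [150, 147, 151, 162, 168, 165, 166, 176, 186, 187, 185, 185, 186, 188, 188, 191]
```

Request:
{"op": "carry_out", "data": {"rows": [[-0.001,0,0.008,0,0,0],[-0.001,0,0.016,0,0,0],[-0.001,0,0.022,0,0,0],[-0.001,0,0.024,0,0,0],[-0.001,0,0.026,0,0,0],[-0.001,0,0.028,0,0,0],[-0.001,0,0.03,0,0,0]]}}

```text
clock: 19.35
tool_pos: [0.5359, 0.2329, 0.1895]
orientation: [-180.0, -0.0, -42.5]
force: [0.5, 0.7, -1.7]
opening: 0.0403
gripper_force: 29.5
```

Request:
{"op": "carry_out", "data": {"rows": [[0,0,0.001,0,0,0],[0,0,0.002,0,0,0],[0,0,0.003,0,0,0],[0,0,0.004,0,0,0]]}}

```text
clock: 19.85
tool_pos: [0.5358, 0.2331, 0.1856]
orientation: [-180.0, 0.0, -42.5]
force: [-2.4, 1.0, 1.2]
opening: 0.0401
gripper_force: 29.5
```

Request:
{"op": "carry_out", "data": {"rows": [[-0.0007,0.0007,0.0005,0,0,0],[-0.0007,0.0007,0.001,0,0,0],[-0.0007,0.0007,0.002,0,0,0]]}}

```text
clock: 20.23
tool_pos: [0.5348, 0.2326, 0.1833]
orientation: [180.0, 0.0, -42.5]
force: [-0.9, 0.5, -1.3]
opening: 0.0397
gripper_force: 29.5
```

Request:
{"op": "carry_out", "data": {"rows": [[0,0,0.001,0,0,0],[0,0,0.002,0,0,0],[0,0,0.002,0,0,0]]}}

```text
clock: 20.6
tool_pos: [0.5348, 0.2326, 0.1816]
orientation: [180.0, -0.0, -42.5]
force: [-0.5, -0.7, -1.4]
opening: 0.0404
gripper_force: 29.5
```

Request:
{"op": "carry_out", "data": {"rows": [[0,0,0.001,0,0,0],[0,0,0.0015,0,0,0],[0,0,0.0015,0,0,0]]}}

```text
clock: 20.98
tool_pos: [0.535, 0.2326, 0.1815]
orientation: [-180.0, -0.0, -42.5]
force: [-5.2, -1.5, 9.9]
opening: 0.04
gripper_force: 29.5
```

Request:
{"op": "carry_out", "data": {"rows": [[0,0,-0.0004,0,0,0.05],[0,0,-0.0004,0,0,0.1],[0,0,-0.0004,0,0,0.15],[0,0,-0.0004,0,0,0.15]]}}

```text
clock: 21.48
tool_pos: [0.5354, 0.2328, 0.1815]
orientation: [-179.9, -0.0, -51.1]
force: [-1.6, -1.2, 5.4]
opening: 0.0402
gripper_force: 29.5
```

Request:
{"op": "carry_out", "data": {"rows": [[0,0,0,0,0,0.05],[0,0,0,0,0,0.1],[0,0,0,0,0,0.15],[0,0,0,0,0,0.15]]}}

```text
clock: 21.98
tool_pos: [0.5357, 0.2327, 0.1815]
orientation: [-179.9, -0.0, -59.7]
force: [0.9, -3.0, 6.0]
opening: 0.0403
gripper_force: 29.5
```

Request:
{"op": "carry_out", "data": {"rows": [[0,0,0,0,0,0.05],[0,0,0,0,0,0.1],[0,0,0,0,0,0.15],[0,0,0,0,0,0.15]]}}

```text
clock: 22.48
tool_pos: [0.5358, 0.2326, 0.1814]
orientation: [-179.9, -0.0, -68.2]
force: [1.2, -2.9, 6.4]
opening: 0.0404
gripper_force: 29.5
```

Request:
{"op": "carry_out", "data": {"rows": [[0,0,0,0,0,0.05],[0,0,0,0,0,0.1],[0,0,0,0,0,0.15],[0,0,0,0,0,0.15]]}}

```text
clock: 22.98
tool_pos: [0.536, 0.2324, 0.1813]
orientation: [-179.9, -0.0, -76.8]
force: [2.8, -3.9, 5.2]
opening: 0.0402
gripper_force: 29.5
```

Request:
{"op": "carry_out", "data": {"rows": [[0.0006,-0.0003,0,0,0,0.05],[0.0006,-0.0003,0,0,0,0.1],[0.0006,-0.0003,0,0,0,0.15],[0.0006,-0.0003,0,0,0,0.15]]}}

```text
clock: 23.48
tool_pos: [0.5358, 0.232, 0.1809]
orientation: [-179.9, -0.0, -85.4]
force: [1.7, -2.8, 4.5]
opening: 0.0402
gripper_force: 29.5
```

Request:
{"op": "carry_out", "data": {"rows": [[0,0,0,0,0,0.05],[0,0,0,0,0,0.1],[0,0,0,0,0,0.15],[0,0,0,0,0,0.15]]}}

```text
clock: 23.98
tool_pos: [0.5344, 0.2319, 0.1797]
orientation: [179.9, -0.1, -94.0]
force: [-2.6, -2.7, -0.3]
opening: 0.0402
gripper_force: 29.6
```

Request:
{"op": "carry_out", "data": {"rows": [[0,0,0.001,0,0,0],[0,0,0.0015,0,0,0],[0,0,0.0015,0,0,0]]}}

```text
clock: 24.35
tool_pos: [0.5346, 0.232, 0.1792]
orientation: [179.9, -0.0, -94.0]
force: [-5.1, -2.9, 5.7]
opening: 0.0401
gripper_force: 29.6
```

```bash
python3 - <<'E'
from h import *
o=telemetry.get_obs(); print(o['clock'],o['tool_pos'].round(4),o['orientation'].round(2),o['force'].round(2),o['moment'].round(3))
E
```

```text
24.35 [0.5346 0.232  0.1792] [ 1.7994e+02 -3.0000e-02 -9.3950e+01] [-5.08 -2.94  5.7 ] [-1.135  2.18   0.135]
```

Request:
{"op": "carry_out", "data": {"rows": [[0,0,0,0,0,-0.03],[0,0,0,0,0,-0.06],[0,0,0,0,0,-0.06]]}}

```text
clock: 24.72
tool_pos: [0.5347, 0.232, 0.1785]
orientation: [179.9, -0.0, -90.6]
force: [-4.7, -1.8, 1.5]
opening: 0.0402
gripper_force: 29.6
```

```bash
python3 - <<'E'
from h import *
o=telemetry.get_obs(); print(o['clock'],o['tool_pos'].round(4),o['orientation'].round(2),o['force'].round(2),o['moment'].round(3))
E
```

```text
24.725 [0.5347 0.232  0.1785] [ 1.7993e+02 -3.0000e-02 -9.0590e+01] [-4.69 -1.75  1.5 ] [-0.783  1.811  0.02 ]
```

Request:
{"op": "carry_out", "data": {"rows": [[0.0002,0.0004,0.0005,0,0,0],[0.0002,0.0005,0.001,0,0,0],[0.0002,0.0005,0.002,0,0,0],[0.0002,0.0005,0.002,0,0,0]]}}

```text
clock: 25.22
tool_pos: [0.5346, 0.2319, 0.1767]
orientation: [180.0, -0.0, -90.6]
force: [-4.0, -2.1, 1.2]
opening: 0.0403
gripper_force: 29.6
```

```bash
python3 - <<'E'
from h import *
o=telemetry.get_obs(); print(o['clock'],o['tool_pos'].round(4),o['orientation'].round(2),o['force'].round(2),o['moment'].round(3))
E
```

```text
25.225 [0.5346 0.2319 0.1767] [ 1.7996e+02 -2.0000e-02 -9.0630e+01] [-4.03 -2.14  1.25] [-0.897  1.693  0.073]
```

Request:
{"op": "carry_out", "data": {"rows": [[0.0002,0.0005,0.001,0,0,-0.015],[0.0002,0.0005,0.002,0,0,-0.015],[0.0002,0.0005,0.003,0,0,-0.015],[0.0002,0.0005,0.004,0,0,-0.015],[0.0002,0.0005,0.004,0,0,-0.015]]}}

```text
clock: 25.85
tool_pos: [0.5344, 0.2319, 0.1728]
orientation: [-180.0, 0.0, -89.8]
force: [-1.5, -1.7, 0.2]
opening: 0.0399
gripper_force: 29.5
```

Request:
{"op": "carry_out", "data": {"rows": [[0,0,0.001,0,0,0],[0,0,0.002,0,0,0],[0,0,0.003,0,0,0],[0,0,0.003,0,0,0]]}}

```text
clock: 26.35
tool_pos: [0.5344, 0.2319, 0.1698]
orientation: [-180.0, -0.0, -89.8]
force: [-0.7, -1.7, -1.0]
opening: 0.0401
gripper_force: 29.5
```

Smooth. The disc should be home near TCP z 0.1656.

Request:
{"op": "carry_out", "data": {"rows": [[0,0,0.001,0,0,0],[0,0,0.002,0,0,0],[0,0,0.003,0,0,0],[0,0,0.003,0,0,0]]}}

```text
clock: 26.85
tool_pos: [0.5344, 0.2319, 0.1668]
orientation: [180.0, -0.0, -89.8]
force: [-0.3, -1.3, -1.0]
opening: 0.04
gripper_force: 29.5
```

Request:
{"op": "carry_out", "data": {"rows": [[0,0,0.001,0,0,0],[0,0,0.0015,0,0,0],[0,0,0.0015,0,0,0]]}}

```text
clock: 27.22
tool_pos: [0.5344, 0.2319, 0.1656]
orientation: [-180.0, 0.0, -89.8]
force: [-1.0, -2.1, 0.1]
opening: 0.0405
gripper_force: 29.5
```

Request:
{"op": "carry_out", "data": {"rows": [[0,0,0.0005,0,0,0],[0,0,0.0008,0,0,0],[0,0,0.0008,0,0,0]]}}

```text
clock: 27.6
tool_pos: [0.5344, 0.2319, 0.1655]
orientation: [-180.0, 0.0, -89.7]
force: [-3.6, -1.9, 7.2]
opening: 0.0407
gripper_force: 29.5
```

Request:
{"op": "carry_out", "data": {"rows": [[0,0,-0.0006,0,0,0],[0,0,-0.0006,0,0,0],[0,0,-0.0006,0,0,0],[0,0,-0.0006,0,0,0],[0,0,-0.0006,0,0,0]], "grip": 0.3}}

```text
clock: 28.22
tool_pos: [0.5343, 0.2319, 0.1652]
orientation: [180.0, -0.0, -89.8]
force: [-0.4, 0.0, -0.5]
opening: 0.0567
gripper_force: 0.0
```

Request:
{"op": "carry_out", "data": {"rows": [[0,0,-0.01,0,0,0],[0,0,-0.04,0,0,0],[0,0,-0.08,0,0,0],[0.05,0,-0.1,0,0,0],[0.1,0.01,-0.1,0,0,0],[0.16,0.03,-0.1,0,0,0],[0.22,0.06,-0.1,0,0,0],[0.28,0.08,-0.1,0,0,0]]}}

```text
clock: 29.22
tool_pos: [0.4564, -0.0443, 0.2663]
orientation: [-179.9, 0.0, -89.7]
force: [1.3, -0.1, 0.3]
opening: 0.0571
gripper_force: 0.0
```

```bash
python3 - <<'E'
from h import *
o=telemetry.get_obs(); print(o['clock'],o['tool_pos'].round(4),o['force'].round(2))
im=snap('top','pics/t6.png'); s=snap('side','pics/s6.png')
f=lambda q,x,y,w,h:cv2.resize(q[y-h:y+h,x-w:x+w],(400,400),interpolation=cv2.INTER_CUBIC)
cv2.imwrite('pics/p6.png',np.hstack([f(im,218,197,32,32),f(s,260,190,28,28)])[:,:,::-1])
E
```

```text
29.225 [ 0.4564 -0.0443  0.2663] [ 1.25 -0.14  0.26]
```

View pics/p6.png

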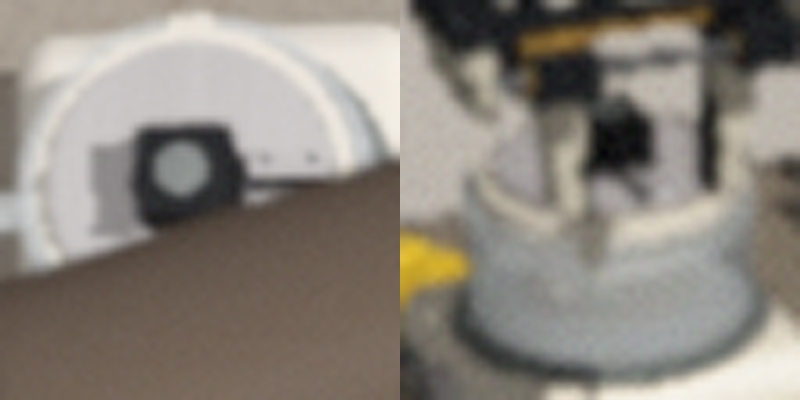

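Top crop: the disc is level inside the ring, with the hub at (188,172), and the grid's lug is still in its slot at (190,20). The side crop also shows the disc low in the bowl with the gripper clear of it. Handing in.

```bash
python3 -c "
from plant import workorder
print(workorder.close_job())"
```

```text
the job is handed in; nothing more can be done
None
```

The dicing grid is in the rim slots and the slicing disc is down over the keys at shoulder height; both are released and the job is handed in at about 29 s, with no verdict returned.

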